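# Square two flow-cell plates into a corner jig

## Task

Stack the flow cell for bonding: first push the white base plate on the aluminium jig into the corner until it is flush against both dark fences. Then set the blue cover plate down on it (do not drop it), turned so that its orange-dotted corner is the one in the corner of the fences, and push it too until it is flush against both fences, with the base plate still flush beneath it. Leave the other things on the bench where they are.

Things in the scene. Friction and masses are not known exactly. Their poses are not given: they have to be found in the camera images.
- jig: fixed corner jig: aluminium slab 8 mm thick from x -85 to +72, y -95 to +87 mm, with two dark steel fences, tops 32 above the bench. Origin on the bench under the slab, axes along its sides; yaw within 0.2 rad of the robot's. Far fence along y from -90 to +62, inner face at x = +55; left fence along x from -80 to +47, inner face at y = +70. The other two sides are open.
- jig_corner (a point): point on the slab's top where the planes of the two fence faces meet: jig (55, 70, 8) mm, axes as the jig's
- base_plate: loose white plate with grey channel lines, 90 (its x) x 120 (its y) x 10 mm, about 0.13 kg, too wide to grasp. Origin at the centre of its underside. Starts flat on the slab, 7 to 35 mm out of the corner each way, up to 0.15 rad askew, the right way round: +x side to the far fence, +y side to the left one. Home: origin at jig (10, 10, 8) mm.
- base_corner (a point): lower corner of the base plate that belongs in the fences' corner: plate (45, 60, 0) mm
- cover_plate: loose blue plate, 60 (its x) x 100 (its y) x 12 mm, about 0.1 kg, two small ports on top; origin at the centre of its underside. Starts flat on the bench beside the jig, turned 0.6 to 1.6 rad anticlockwise from its home, where its axes are the jig's and its origin is at jig (25, 20, 18) mm, on the base plate, whose top shows 30 mm on the robot's side and 20 mm on the right.
- cover_corner (a point): lower corner of the cover plate under its orange dot, which belongs in the fences' corner: plate (30, 50, 0) mm. The fences stand 14 mm above the base plate's top, so a finger does not fit between a fence and the flush cover: grasp the cover across its 60 mm, set it down some 30 mm clear of the fences, then push it home.
- monitor: fixed flat monitor on a round foot, left of the work: fills world x 0.45 to 0.73, y 0.22 to 0.74 m, up to z 0.43 m; its near right edge is about (0.46, 0.23). An arm that starts to the left of it has to pass in front of it, between it and the robot, or above it. Origin on the bench under its foot
- petri_dish: bystander, not to be moved: round petri dish with pink filling, 60 across, 15 high (mm); origin at the centre of its underside
- timer: bystander, not to be moved: white lab timer, 67x63x20 (mm); origin at the centre of its underside
- tape_roll: bystander, not to be moved: green tape roll lying flat, 68 across, 19 high (mm); origin at the centre of its underside
- reagent_bottle: bystander, not to be moved: white bottle with red cap, 55 across, 105 high (mm); origin at the centre of its underside
- beaker: bystander, not to be moved: glass beaker, 46 across, 60 high (mm); origin at the centre of its underside
- marker: bystander, not to be moved: white marker pen with red cap, 13x130x13, lying along its y (mm); origin at the centre of its underside

How it is judged:
By the outcome, as a careful person would: the job done as asked, in the order asked, and still so for the second after the job is handed in, with the robot touching nothing.
It also fails if it takes over 72 s, if anything falls off the work surface, if the arm or the gripper's body presses on something with over 40 N, if the wrist force passes 120 N, or if a joint passes its speed limit or range.

## Robot

A 6-joint arm with a two-finger parallel gripper is mounted at the origin on a cart in front of the work surface, level with it; the furniture and walls round the work are solid. World frame = base frame: x ahead of the robot, y to its left, z up, the work surface at z = 0. Lengths are in m, angles in rad, forces in N, time in s.
With the tool pointing down it reaches from about 0.425 to 0.95 m from the base axis. Payload 3.5 kg.
Tool frame: the origin (TCP) lies midway between the tips of the shut fingers; the grasp point (between the pads) lies 19 mm behind it; z points along the fingers, y is the line along which they close (so a half turn about z gives the same grasp; the last joint's range is limited). The gripper opens to 85 mm and grips with 20 to 120 N. Pads are 22 mm wide; open, the fingers measure 114 mm over their backs; the gripper's body (76 mm by 85 mm) begins 54 mm behind the grasp point. The pads swing forward as they close: fully open they stand 13 mm farther back than shut.
Start: joints at [-1.325, 0.286, 1.577, -0, 1.279, -0.15], TCP at [0.26, -0.623, 0.231] pointing down, gripper open.
Joint ranges: [-2.77, 2.77], [-0.9, 2.22], [0.21, 2.48], [-1.53, 4.67], [0.24, 2.81], [-2.84, 2.84]. Speed limits (rad/s): [2.79, 2.79, 3.14, 3.14, 3.14, 3.14].

## Interface

Orientations are given as a unit quaternion [x, y, z, w].
In Python, from cell import bot, capture, job gives the robot as it stands.
- The arm moves only by the tool move_arm, never from a script. Its argument "increments" is one flat list of numbers, 7 for each row, row after row: the turn, a rotation vector about the world's x, y, z in rad, then the shift along the world's x, y, z in mm, then the opening, from 0 (shut) to 1 (fully open). In form: [wx, wy, wz, x, y, z, fingers, wx, wy, wz, x, y, z, fingers, ...]. A call has exactly 8 rows; each row is the pose to reach, as a shift and turn from the pose commanded when the call began; what a row does not reach only later rows make up. A row lasts 1/12 s, in which the tool goes at most 41.7 mm and 7.16 degrees, less where a joint would pass 70% of its speed; a pose out of reach is approached as far as the arm can. A call with a gripper value outside its range is refused whole. The fingers move at their own pace and stop on an object; "force" is the grip in N (left out, the last holds). Time passes only in rows, so rows that repeat a pose let the fingers close, or fill a call up. It gives the time, the measured TCP pose, the force, the opening and the grip force at its end, in the units of the state.
- bot.sense(): the state, without advancing time (a new reading comes with each control period).
- capture(name): name is "side" or "top" or "wrist"; returns a dict with "frame" (384x512x3 uint8, blue, green, red), "fx", "fy", "cx", "cy" (pixels), "R" (3x3) and "t" (3): a world point X has camera coordinates R X + t. Camera axes: x right, y down, z forward; pixel columns grow to the right and rows downward; lengths in m; the calibration is good to about 2 mm. The wrist camera is an equidistant fisheye: a pixel r from the principal point sees the ray r / f radians off the axis. A picture is of the moment at which its call begins. There is no depth.
- job.close_job(): hands the job in; it is judged then, once.
The state is a dict: "time": time; "joints": joint angles; "joint_velocities": joint speeds; "joint_torque": joint torques, N m; "position": TCP position; "tool_rot": TCP orientation; "contact_force": force on the tool from outside, world axes, zero at the start; "ft_torque": the same for the moment, N m; "width": opening from 0.0 (shut) to 1.0 (fully open); "finger_force": force on a finger pad.
Only numpy, scipy, OpenCV 4.12 (cv2) and the standard library are available. Lean on these libraries where they do the work, as an engineer would, in place of code of your own. Each camera call takes 0.05 s, during which the arm holds its last target. There are 200 camera calls.

## Working session

There is one attempt and no reset: what is moved stays moved. The work goes in short steps, Python scripts to look and compute and a tool call to move; the robot and the scene stay as the last step left them, time stands still between calls to the robot, and variables do not carry over. Pictures are saved under pics/ and viewed, at most 10 in all, crops included, and the job is handed in when it is done.

Besides the shell and the picture viewer there is one more tool, called after ">>>" as name(argument=value, ...), one argument or row to a line, values as JSON. move_arm: Moves the arm, as the interface text tells. Its arguments: {"type":"object","properties":{"increments":{"type":"array"},"force":{"type":"number"}},"required":["increments"]}

```bash
mkdir -p pics
cat > h.py <<'E'
import numpy as np, cv2
from cell import bot, capture, job
def snap(n,f):
    c=capture(n); cv2.imwrite(f'pics/{f}.png',c['frame']); np.save(f'pics/{f}.npy',{k:v for k,v in c.items() if k!='frame'},allow_pickle=True); return c
def ray(c,u,v,wrist=False):
    x=(u-c['cx'])/c['fx']; y=(v-c['cy'])/c['fy']
    if wrist:
        r=np.hypot(x,y); d=np.array([np.sin(r)*x/r,np.sin(r)*y/r,np.cos(r)])
    else: d=np.array([x,y,1.])
    R=np.array(c['R']); return -R.T@np.array(c['t']), R.T@d
def px(f,u,v,z,wrist=False):
    c=np.load(f'pics/{f}.npy',allow_pickle=True).item()
    o,d=ray(c,u,v,wrist); return o+d*(z-o[2])/d[2]
def proj(f,X,wrist=False):
    c=np.load(f'pics/{f}.npy',allow_pickle=True).item()
    p=np.array(c['R'])@np.array(X)+np.array(c['t'])
    if wrist:
        r=np.hypot(p[0],p[1]); t=np.arctan2(r,p[2]); return c['cx']+c['fx']*t*p[0]/r, c['cy']+c['fy']*t*p[1]/r
    return c['cx']+c['fx']*p[0]/p[2], c['cy']+c['fy']*p[1]/p[2]
E
python3 - <<'E'
from h import *
a=snap('top','top0')['frame'];b=snap('side','side0')['frame']
cv2.imwrite('pics/top0b.png',cv2.resize(a,(800,600),interpolation=cv2.INTER_CUBIC))
s=bot.sense();print(s['position'],s['tool_rot'],s['width'],s['time'])
print(np.load('pics/top0.npy',allow_pickle=True).item())
E
```

```text
[ 0.26012426 -0.62223181  0.23006615] [ 9.80485022e-01  1.96590919e-01 -5.86963500e-05 -1.06207028e-03] 1.0015808472644097 0.1
{'fx': 483.15674821299973, 'fy': 483.15674821299973, 'cx': 256.0032384685736, 'cy': 196.4621014769802, 'R': array([[-0.02345227, -0.99971825,  0.0036614 ],
       [-0.99525427,  0.02300127, -0.09455089],
       [ 0.09444003, -0.00586146, -0.9955133 ]]), 't': array([0.07117483, 0.49121741, 1.48216178])}
```

View pics/top0b.png

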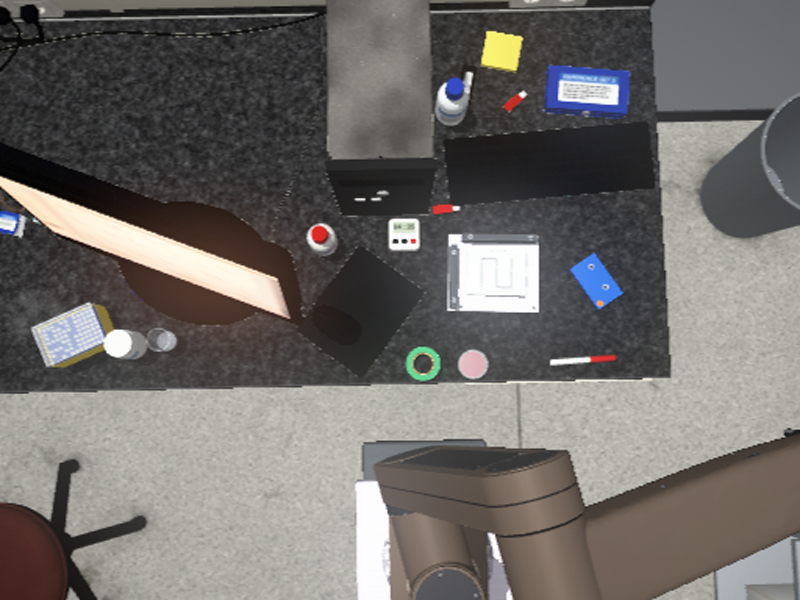

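View pics/side0.png

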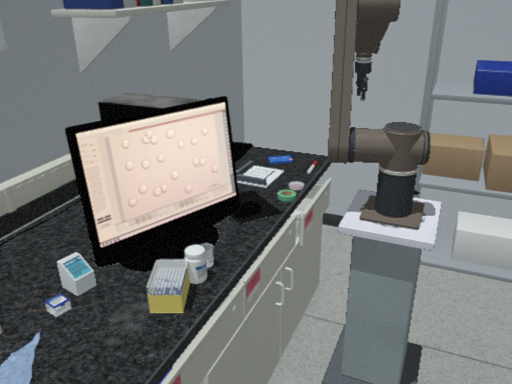

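The top view shows the jig at about (448–540, 234–312) of the enlarged picture, the cover at (597, 281) with its dot at (600, 303), and the monitor well to the left. I'll take rough positions, then look from the wrist.

Run:
```python
from h import *
for n,u,v,z in [('jig tl',448,234,.032),('jig tr',538,234,.032),('br',538,312,.008),('bl',448,312,.008),('cover',597,281,.012),('dot',600,303,.012),('timer',404,235,.02),('tape',423,363,.01),('petri',473,364,.015),('mk1',551,362,.013),('mk2',616,357,.013),('bottle',320,236,.105)]:
    print(n,px('top0',u*.64,v*.64,z).round(3))
c=snap('wrist','w0')
print(c['fx'],(-c['R'].T@c['t']).round(3),c['R'][2].round(3))
```

```text
jig tl [ 0.636 -0.04   0.032]
jig tr [ 0.632 -0.22   0.032]
br [ 0.478 -0.218  0.008]
bl [ 0.482 -0.037  0.008]
cover [ 0.537 -0.339  0.012]
dot [ 0.493 -0.343  0.012]
timer [0.639 0.048 0.02 ]
tape [0.381 0.016 0.01 ]
petri [ 0.376 -0.083  0.015]
mk1 [ 0.376 -0.239  0.013]
mk2 [ 0.383 -0.369  0.013]
bottle [0.624 0.209 0.105]
297.3186396354542 [ 0.337 -0.59   0.374] [-0.3   -0.123 -0.946]
```

View pics/w0.png

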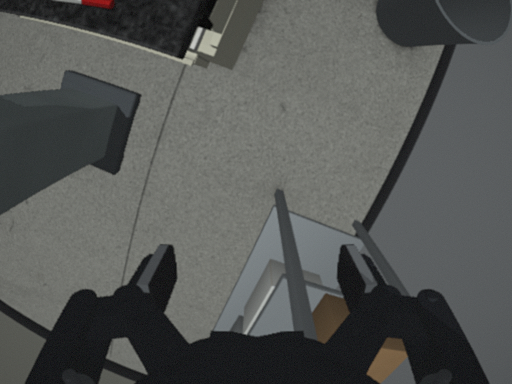

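The wrist view here shows only the floor and the bench edge, so I'm going above the work.

>>> move_arm(
  increments=[0,0,-0.05,20,33,0,1,0,0,-0.1,40,66,0,1,0,0,-0.15,60,100,0,1,0,0,-0.2,80,133,0,1,0,0,-0.25,100,166,0,1,0,0,-0.3,120,200,0,1,0,0,-0.35,140,233,0,1,0,0,-0.395,160,266,0,1],
)

```text
time: 0.82
position: [0.4207, -0.3549, 0.231]
tool_rot: [1.0, -0.001, -0.0, -0.0]
contact_force: [0.7, -0.9, 0.6]
width: 0.998
finger_force: 0.0
```

>>> move_arm(
  increments=[0,0,0,20,33,0,1,0,0,0,40,66,0,1,0,0,0,60,100,0,1,0,0,0,80,133,0,1,0,0,0,80,133,0,1,0,0,0,80,133,0,1,0,0,0,80,133,0,1,0,0,0,80,133,0,1],
)

```text
time: 1.48
position: [0.4998, -0.2247, 0.2311]
tool_rot: [1.0, -0.0, -0.0, 0.0]
contact_force: [-0.1, -0.1, -0.9]
width: 1.0
finger_force: 0.0
```

Run:
```python
from h import *
c=snap('wrist','w1'); cv2.imwrite('pics/w1b.png',cv2.resize(c['frame'],(800,600),interpolation=cv2.INTER_CUBIC))
s=bot.sense();print(s['position'],s['tool_rot'],s['time'])
```

```text
[ 0.4996605  -0.22493431  0.2311468 ] [ 9.99999831e-01 -5.48839273e-04 -1.93861389e-04  1.09807937e-05] 1.5333
```

View pics/w1b.png

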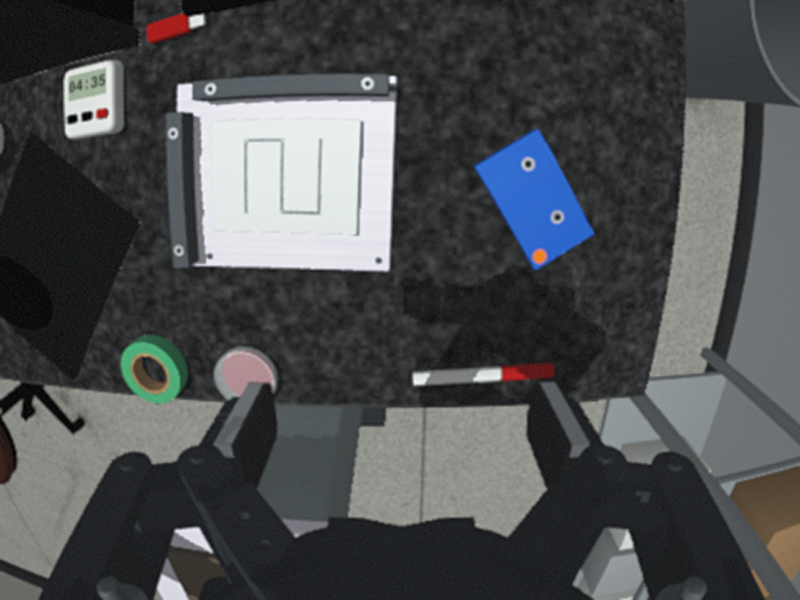

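The view shows the jig at (165–397, 75–270), the base plate at (205–362, 120–235) askew slightly, and the cover at (476–593, 130–270) with its dot at (540, 256). I'll rectify it to the base top plane and fit the cover by colour.

```bash
cat >> h.py <<'E'
def ortho(f,z,x0,x1,y0,y1,s):
    "rows: x from x1 down to x0; cols: y from y1 down to y0; s px per mm"
    c=np.load(f'pics/{f}.npy',allow_pickle=True).item(); im=cv2.imread(f'pics/{f}.png')
    h=int((x1-x0)*1000*s); w=int((y1-y0)*1000*s)
    r,q=np.mgrid[0:h,0:w]; P=np.stack([x1-r/s/1000,y1-q/s/1000,np.full(r.shape,z)],-1)@np.array(c['R']).T+np.array(c['t'])
    R=np.hypot(P[...,0],P[...,1]); t=np.arctan2(R,P[...,2])
    return cv2.remap(im,(c['cx']+c['fx']*t*P[...,0]/R).astype('f4'),(c['cy']+c['fy']*t*P[...,1]/R).astype('f4'),cv2.INTER_CUBIC)
def cover(f,z,x0=.44,x1=.64,y0=-.45,y1=-.24):
    o=ortho(f,z,x0,x1,y0,y1,3); hsv=cv2.cvtColor(o,cv2.COLOR_BGR2HSV)
    m=cv2.inRange(hsv,(100,120,80),(125,255,255)); m|=0
    k=max(cv2.findContours(m,cv2.RETR_EXTERNAL,cv2.CHAIN_APPROX_NONE)[0],key=cv2.contourArea)
    g=cv2.inRange(hsv,(5,150,150),(20,255,255)); mm=cv2.moments(g)
    W=lambda p:np.array([x1-p[1]/3000,y1-p[0]/3000])
    b=cv2.minAreaRect(k); 
    return W(b[0]),np.array(b[1])/3,[W(p).round(4) for p in cv2.boxPoints(b)],W((mm['m10']/mm['m00'],mm['m01']/mm['m00']))
E
python3 - <<'E'
from h import *
cv2.imwrite('pics/o1.png',ortho('w1',.018,.455,.665,-.25,-.03,2.7))
print(cover('w1',.012))
c=np.load('pics/w1.npy',allow_pickle=True).item();print((-c['R'].T@c['t']).round(4))
E
```

```text
(array([ 0.53856183, -0.3334    ]), array([103.00297038,  62.91466777]), [array([ 0.5646, -0.279 ], dtype=float32), array([ 0.5989, -0.3317], dtype=float32), array([ 0.5125, -0.3878], dtype=float32), array([ 0.4782, -0.3351], dtype=float32)], array([ 0.49230711, -0.33858703]))
[ 0.5835 -0.2246  0.3746]
```

View pics/o1.png

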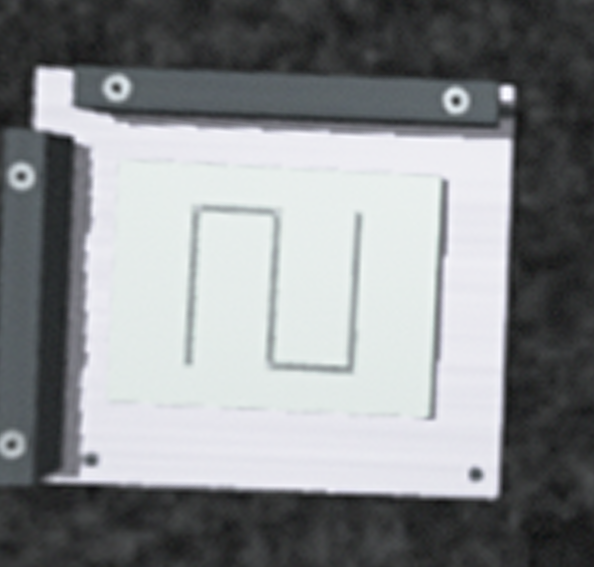

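The plate is only about 0.01 rad askew. Its centre is near jig (-9, -10), the jig origin is about (0.567, -0.122) and the jig yaw about -0.038. The cover's yaw is about 2.15 rad, with its centre at (0.539, -0.333). First I push the base in +x with the fingers shut.

>>> move_arm(
  increments=[0,0,-0.02,-4,35,0,0,0,0,-0.038,-8,70,0,0,0,0,-0.038,-8,95,-10,0,0,0,-0.038,-8,95,-45,0,0,0,-0.038,-8,95,-85,0,0,0,-0.038,-8,95,-120,0,0,0,-0.038,-8,95,-150,0,0,0,-0.038,-8,95,-170,0],
)

```text
time: 2.2
position: [0.49, -0.1291, 0.0579]
tool_rot: [1.0, -0.02, -0.002, -0.001]
contact_force: [0.1, 0.4, -0.6]
width: -0.0
finger_force: 0.0
```

>>> move_arm(
  increments=[0,0,0,0,0,-15,0,0,0,0,0,0,-30,0,0,0,0,0,0,-40,0,0,0,0,0,0,-48,0,0,0,0,0,0,-48,0,0,0,0,0,0,-48,0,0,0,0,0,0,-48,0,0,0,0,0,0,-48,0],
)

```text
time: 2.87
position: [0.4931, -0.1293, 0.0144]
tool_rot: [1.0, -0.019, 0.001, 0.0]
contact_force: [0.1, 0.0, 0.3]
width: 0.002
finger_force: 0.0
```

Run:
```python
from h import *
s=bot.sense();print(s['position'],s['joints'],s['contact_force'],s['width'])
```

```text
[ 0.49310427 -0.12925781  0.01442886] [-4.55605289e-01  2.22300318e-01  2.10682976e+00 -2.23706313e-05
  8.10252295e-01  1.15243293e+00] [0.14209278 0.03154821 0.33477783] 0.0020355131294333326
```

>>> move_arm(
  increments=[0,0,0,3,-0.1,0,0,0,0,0,6,-0.2,0,0,0,0,0,9,-0.3,0,0,0,0,0,12,-0.5,0,0,0,0,0,15,-0.6,0,0,0,0,0,18,-0.7,0,0,0,0,0,21,-0.8,0,0,0,0,0,23,-0.9,0,0],
)

```text
time: 3.53
position: [0.5156, -0.1297, 0.0133]
tool_rot: [1.0, -0.019, 0.0, -0.0]
contact_force: [-1.1, -0.4, 0.5]
width: 0.001
finger_force: 0.4
```

>>> move_arm(
  increments=[0,0,0,0.5,0,0,0,0,0,0,1,0,0,0,0,0,0,1.5,0,0,0,0,0,0,2,0,0,0,0,0,0,2.5,0,0,0,0,0,0,3,0,0,0,0,0,0,3,0,0,0,0,0,0,3,0,0,0],
)

```text
time: 4.2
position: [0.5183, -0.1297, 0.0133]
tool_rot: [1.0, -0.019, 0.0, 0.0]
contact_force: [-0.8, 0.9, -0.4]
width: 0.001
finger_force: 0.1
```

Not yet at the fence; I keep pushing in small steps.

>>> move_arm(
  increments=[0,0,0,0.5,0,0,0,0,0,0,1,0,0,0,0,0,0,1.5,0,0,0,0,0,0,2,0,0,0,0,0,0,2,0,0,0,0,0,0,2,0,0,0,0,0,0,2,0,0,0,0,0,0,2,0,0,0],
)

```text
time: 4.87
position: [0.5202, -0.1297, 0.0133]
tool_rot: [1.0, -0.019, -0.0, 0.0]
contact_force: [-1.4, 0.3, -0.3]
width: -0.004
finger_force: 0.4
```

>>> move_arm(
  increments=[0,0,0,0.5,0,0,0,0,0,0,1,0,0,0,0,0,0,1.5,0,0,0,0,0,0,1.5,0,0,0,0,0,0,1.5,0,0,0,0,0,0,1.5,0,0,0,0,0,0,1.5,0,0,0,0,0,0,1.5,0,0,0],
)

```text
time: 5.53
position: [0.5204, -0.1297, 0.0132]
tool_rot: [1.0, -0.018, -0.002, -0.0]
contact_force: [-6.5, -0.6, 5.5]
width: -0.002
finger_force: 3.0
```

Flush in x (7 N). Next I go round to the right side for the +y push.

>>> move_arm(
  increments=[0,0,0,-10,0,0,0,0,0,0,-10,0,25,0,0,0,0,-5,-25,40,0,0,0,0,20,-55,40,0,0,0,0,47,-88,40,0,0,0,0,47,-88,25,0,0,0,0,47,-88,10,0,0,0,0,47,-88,0,0],
)

```text
time: 6.2
position: [0.5687, -0.2181, 0.0122]
tool_rot: [1.0, -0.019, 0.0, -0.0]
contact_force: [-0.6, 0.7, -0.7]
width: 0.001
finger_force: 0.0
```

>>> move_arm(
  increments=[0,0,0,0,0,0,0,0,0,0,0.1,3,0,0,0,0,0,0.3,7,0,0,0,0,0,0.4,11,0,0,0,0,0,0.6,15,0,0,0,0,0,0.7,19,0,0,0,0,0,0.9,23,0,0,0,0,0,1,26,0,0],
)

```text
time: 6.87
position: [0.5702, -0.1913, 0.0139]
tool_rot: [1.0, -0.018, 0.0, 0.0]
contact_force: [-0.5, -0.5, 0.1]
width: 0.001
finger_force: 0.4
```

>>> move_arm(
  increments=[0,0,0,0,0.5,0,0,0,0,0,0,1,0,0,0,0,0,0,1.5,0,0,0,0,0,0,2,0,0,0,0,0,0,2.5,0,0,0,0,0,0,3,0,0,0,0,0,0,3,0,0,0,0,0,0,3,0,0],
)

```text
time: 7.53
position: [0.5698, -0.1887, 0.0133]
tool_rot: [1.0, -0.019, -0.0, -0.0]
contact_force: [0.1, -1.1, 0.2]
width: -0.003
finger_force: 0.4
```

>>> move_arm(
  increments=[0,0,0,0,0.5,0,0,0,0,0,0,1,0,0,0,0,0,0,1.5,0,0,0,0,0,0,2,0,0,0,0,0,0,2,0,0,0,0,0,0,2,0,0,0,0,0,0,2,0,0,0,0,0,0,2,0,0],
)

```text
time: 8.2
position: [0.5697, -0.1865, 0.0132]
tool_rot: [1.0, -0.019, -0.0, -0.0]
contact_force: [0.4, -0.1, -0.2]
width: -0.003
finger_force: 0.1
```

>>> move_arm(
  increments=[0,0,0,0,0.5,0,0,0,0,0,0,1,0,0,0,0,0,0,1.5,0,0,0,0,0,0,2,0,0,0,0,0,0,2,0,0,0,0,0,0,2,0,0,0,0,0,0,2,0,0,0,0,0,0,2,0,0],
)

```text
time: 8.87
position: [0.5697, -0.1846, 0.0133]
tool_rot: [1.0, -0.019, -0.0, -0.0]
contact_force: [-1.1, 0.2, -0.4]
width: 0.004
finger_force: 0.0
```

>>> move_arm(
  increments=[0,0,0,0,0.5,0,0,0,0,0,0,1,0,0,0,0,0,0,1.5,0,0,0,0,0,0,2,0,0,0,0,0,0,2,0,0,0,0,0,0,2,0,0,0,0,0,0,2,0,0,0,0,0,0,2,0,0],
)

```text
time: 9.53
position: [0.5698, -0.1826, 0.0133]
tool_rot: [1.0, -0.019, 0.0, -0.0]
contact_force: [-0.3, 0.9, 1.0]
width: -0.001
finger_force: 0.0
```

Run:
```python
from h import *
snap('wrist','w2')
cv2.imwrite('pics/o2.png',ortho('w2',.018,.475,.655,-.25,-.03,2.7))
print(bot.sense()['contact_force'],bot.sense()['position'])
```

```text
[ 0.52724013 -0.00152035 -0.9032552 ] [ 0.56977264 -0.18261376  0.01333145]
```

View pics/o2.png

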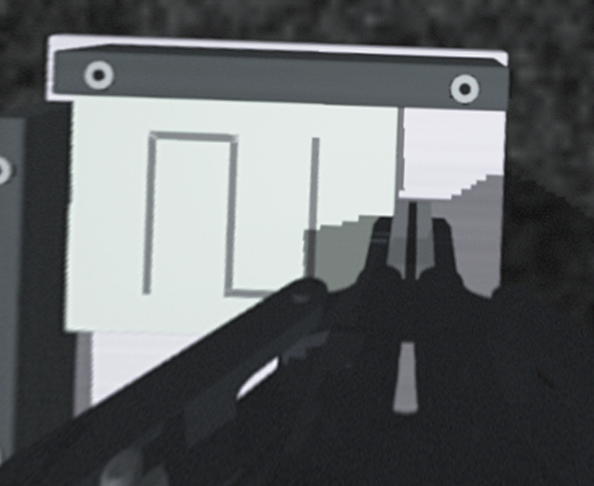

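Fingers sit at the plate's right edge, (382–450, 200–280). The plate's left edge, near column 70, is about 3 mm short of the left fence. I keep pushing.

>>> move_arm(
  increments=[0,0,0,0,0.5,0,0,0,0,0,0,1,0,0,0,0,0,0,1.5,0,0,0,0,0,0,2,0,0,0,0,0,0,2,0,0,0,0,0,0,2,0,0,0,0,0,0,2,0,0,0,0,0,0,2,0,0],
)

```text
time: 10.25
position: [0.5698, -0.1806, 0.0133]
tool_rot: [1.0, -0.019, -0.0, -0.0]
contact_force: [-0.1, 0.4, 0.4]
width: -0.0
finger_force: 0.0
```

>>> move_arm(
  increments=[0,0,0,0,0.5,0,0,0,0,0,0,1,0,0,0,0,0,0,1.5,0,0,0,0,0,0,1.5,0,0,0,0,0,0,1.5,0,0,0,0,0,0,1.5,0,0,0,0,0,0,1.5,0,0,0,0,0,0,1.5,0,0],
)

```text
time: 10.92
position: [0.5699, -0.1797, 0.0135]
tool_rot: [1.0, -0.019, 0.0, 0.0]
contact_force: [0.1, -3.2, -0.3]
width: 0.001
finger_force: 2.1
```

>>> move_arm(
  increments=[0,0,0,0,0.5,0,0,0,0,0,0,1,0,0,0,0,0,0,1.5,0,0,0,0,0,0,1.5,0,0,0,0,0,0,1.5,0,0,0,0,0,0,1.5,0,0,0,0,0,0,1.5,0,0,0,0,0,0,1.5,0,0],
)

```text
time: 11.58
position: [0.5699, -0.1796, 0.0138]
tool_rot: [1.0, -0.018, 0.0, 0.002]
contact_force: [-0.7, -8.3, -0.2]
width: 0.002
finger_force: 4.0
```

Flush in y. Now a touch-up push in +x.

>>> move_arm(
  increments=[0,0,0,0,-10,0,0,0,0,0,0,-10,25,0,0,0,0,-10,0,45,0,0,0,0,-35,20,45,0,0,0,0,-60,45,45,0,0,0,0,-70,62,40,0,0,0,0,-70,62,20,0,0,0,0,-70,62,0,0],
)

```text
time: 12.25
position: [0.4998, -0.1142, 0.0138]
tool_rot: [1.0, -0.018, 0.001, -0.001]
contact_force: [-0.1, -0.2, -0.1]
width: 0.0
finger_force: 0.0
```

>>> move_arm(
  increments=[0,0,0,0,0,0,0,0,0,0,3,0,0,0,0,0,0,6,0,0,0,0,0,0,9,0,0,0,0,0,0,12,0,0,0,0,0,0,15,0,0,0,0,0,0,17,0,0,0,0,0,0,18,0,0,0],
)

```text
time: 12.92
position: [0.5185, -0.1159, 0.0137]
tool_rot: [1.0, -0.019, 0.0, 0.0]
contact_force: [0.7, 0.2, 0.0]
width: 0.003
finger_force: 0.0
```

>>> move_arm(
  increments=[0,0,0,0.5,0,0,0,0,0,0,1,0,0,0,0,0,0,1.5,0,0,0,0,0,0,2,0,0,0,0,0,0,2.5,0,0,0,0,0,0,3,0,0,0,0,0,0,3,0,0,0,0,0,0,3,0,0,0],
)

```text
time: 13.58
position: [0.5206, -0.1156, 0.0133]
tool_rot: [1.0, -0.019, -0.0, -0.0]
contact_force: [-1.3, 0.5, -0.4]
width: 0.0
finger_force: 0.4
```

>>> move_arm(
  increments=[0,0,0,0.5,0,0,0,0,0,0,1,0,0,0,0,0,0,1.5,0,0,0,0,0,0,2,0,0,0,0,0,0,2,0,0,0,0,0,0,2,0,0,0,0,0,0,2,0,0,0,0,0,0,2,0,0,0],
)

```text
time: 14.25
position: [0.5209, -0.1156, 0.0131]
tool_rot: [1.0, -0.018, -0.003, -0.0]
contact_force: [-7.0, -0.9, 5.0]
width: 0.001
finger_force: 3.4
```

Base flush on both fences. Off to the cover, opening the gripper on the way.

>>> move_arm(
  increments=[0,0,0,-12,0,0,0,0,0,0,-12,0,35,0,0,0,0.1,-12,-10,70,0,0,0,0.2,-6,-40,90,0,0,0,0.3,0,-75,100,1,0,0,0.4,5,-110,100,1,0,0,0.5,10,-145,100,1,0,0,0.614,15,-180,100,1],
)

```text
time: 14.92
position: [0.5387, -0.2976, 0.1142]
tool_rot: [0.958, 0.287, 0.001, 0.001]
contact_force: [0.9, 0.7, 0.6]
width: 0.56
finger_force: 0.0
```

>>> move_arm(
  increments=[0,0,0,0,-30,0,1,0,0,0,0,-39,0,1,0,0,0,0,-39,0,1,0,0,0,0,-39,0,1,0,0,0,0,-39,0,1,0,0,0,0,-39,0,1,0,0,0,0,-39,0,1,0,0,0,0,-39,0,1],
)

```text
time: 15.58
position: [0.538, -0.3335, 0.1134]
tool_rot: [0.959, 0.285, 0.0, -0.0]
contact_force: [-0.5, 0.7, 0.7]
width: 1.001
finger_force: 0.0
```

Run:
```python
from h import *
snap('wrist','w3')
o=ortho('w3',.012,.44,.66,-.45,-.20,2.7)
s=bot.sense();print(s['position'],s['tool_rot'],s['joints'])
p=s['position'];cv2.circle(o,(int((-.20-p[1])*2700),int((.66-p[0])*2700)),4,(0,255,0),-1)
cv2.imwrite('pics/o3.png',o)
c=np.load('pics/w3.npy',allow_pickle=True).item();print((-c['R'].T@c['t']).round(4))
print(cover('w3',.012))
```

```text
[ 0.53797767 -0.33376891  0.11344195] [9.58537996e-01 2.84964750e-01 4.13730787e-05 4.16034425e-06] [-7.15376637e-01  3.12923797e-01  1.77111290e+00  7.50252222e-05
  1.05750453e+00  2.77443544e-01]
[ 0.608  -0.2875  0.257 ]
(array([ 0.53862236, -0.33340122]), array([102.18063354,  61.46970622]), [array([ 0.5648, -0.2798], dtype=float32), array([ 0.5982, -0.3315], dtype=float32), array([ 0.5124, -0.387 ], dtype=float32), array([ 0.479 , -0.3354], dtype=float32)], array([ 0.48793939, -0.33853535]))
```

View pics/o3.png

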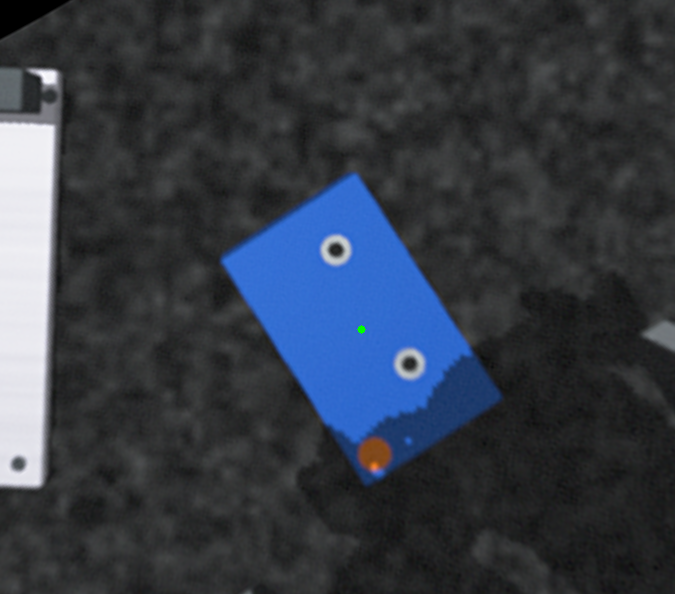

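The TCP (green, (362, 329)) is on the cover's centre and aligned with it. The dot is at the lower corner (374, 455). I descend and grasp.

>>> move_arm(
  increments=[0,0,0,0,0,-30,1,0,0,0,0,0,-60,1,0,0,0,0,0,-85,1,0,0,0,0,0,-100,1,0,0,0,0,0,-110,1,0,0,0,0,0,-115,1,0,0,0,0,0,-115,1,0,0,0,0,0,-115,1],
)

```text
time: 16.3
position: [0.5386, -0.3353, -0.0005]
tool_rot: [0.959, 0.284, 0.001, 0.001]
contact_force: [0.3, 0.1, 0.5]
width: 1.0
finger_force: 0.0
```

>>> move_arm(
  increments=[0,0,0,0,0,0,0.5,0,0,0,0,0,0,0.5,0,0,0,0,0,0,0.5,0,0,0,0,0,0,0.5,0,0,0,0,0,0,0.5,0,0,0,0,0,0,0.5,0,0,0,0,0,0,0.5,0,0,0,0,0,0,0.5],
  force=40,
)

```text
time: 16.97
position: [0.5389, -0.3356, 0.0002]
tool_rot: [0.959, 0.284, 0.001, 0.001]
contact_force: [-0.6, -0.0, 6.5]
width: 0.685
finger_force: 44.2
```

Gripped (width 0.685, 44 N). Lifting.

>>> move_arm(
  increments=[0,0,0,0,0,5,0.5,0,0,0,0,0,15,0.5,0,0,0,0,0,30,0.5,0,0,0,0,0,50,0.5,0,0,0,0,0,70,0.5,0,0,0,0,0,90,0.5,0,0,0,0,0,90,0.5,0,0,0,0,0,90,0.5],
)

```text
time: 17.63
position: [0.5386, -0.3354, 0.0905]
tool_rot: [0.959, 0.284, 0.001, 0.002]
contact_force: [0.7, -0.3, -1.3]
width: 0.687
finger_force: 43.5
```

Run:
```python
from h import *
snap('wrist','w4'); s=bot.sense(); print(s['position'],s['tool_rot'],s['joints'],s['width'])
z=s['position'][2]+.012
print(cover('w4',z))
```

```text
[ 0.53765598 -0.33459511  0.08859031] [9.58702216e-01 2.84411690e-01 1.19480355e-04 1.91191750e-04] [-7.16684222e-01  3.44253792e-01  1.78203626e+00 -3.80861823e-06
  1.01485171e+00  2.77328659e-01] 0.6855605179887463Traceback (most recent call last):
  File "<stdin>", line 4, in <module>
  File "h.py", line 34, in cover
    return W(b[0]),np.array(b[1])/3,[W(p).round(4) for p in cv2.boxPoints(b)],W((mm['m10']/mm['m00'],mm['m01']/mm['m00']))
                                                                                 ~~~~~~~~~^~~~~~~~~~
ZeroDivisionError: float division by zero
```

>>> move_arm(
  increments=[0,0,-0.09,1,8,0,0.5,0,0,-0.18,2,17,0,0.5,0,0,-0.27,3,25,0,0.5,0,0,-0.36,4,34,0,0.5,0,0,-0.45,5,42,0,0.5,0,0,-0.54,6,50,0,0.5,0,0,-0.63,6,59,0,0.5,0,0,-0.72,7,67,0,0.5],
)

```text
time: 18.35
position: [0.5433, -0.2662, 0.0858]
tool_rot: [0.997, -0.074, -0.002, -0.001]
contact_force: [-0.3, 1.4, -1.8]
width: 0.69
finger_force: 43.4
```

>>> move_arm(
  increments=[0,0,-0.09,1,8,0,0.5,0,0,-0.18,2,17,0,0.5,0,0,-0.27,3,25,0,0.5,0,0,-0.36,4,34,0,0.5,0,0,-0.45,5,42,0,0.5,0,0,-0.54,6,50,0,0.5,0,0,-0.63,6,59,0,0.5,0,0,-0.72,7,67,0,0.5],
)

```text
time: 19.02
position: [0.5503, -0.1994, 0.086]
tool_rot: [0.907, -0.42, -0.002, -0.0]
contact_force: [-0.7, 0.4, -2.7]
width: 0.687
finger_force: 43.4
```

>>> move_arm(
  increments=[0,0,-0.1,1,8,0,0.5,0,0,-0.2,2,17,0,0.5,0,0,-0.3,3,25,0,0.5,0,0,-0.4,4,34,0,0.5,0,0,-0.5,5,42,0,0.5,0,0,-0.6,5,52,0,0.5,0,0,-0.73,5,66,0,0.5,0,0,-0.73,5,66,0,0.5],
)

```text
time: 19.68
position: [0.555, -0.1323, 0.0859]
tool_rot: [-0.699, 0.715, 0.003, -0.001]
contact_force: [0.5, 0.1, -1.8]
width: 0.688
finger_force: 43.4
```

Run:
```python
from h import *
c=snap('wrist','w5'); s=bot.sense(); print(s['position'],s['tool_rot'],s['joints'],s['width'])
t=snap('top','t5')['frame'][130:220,260:380]
cv2.imwrite('pics/c5.png',np.vstack([cv2.resize(c['frame'],(480,360)),cv2.resize(t,(480,240),interpolation=cv2.INTER_CUBIC)]))
```

```text
[ 0.55538667 -0.13334317  0.08627993] [-0.70044375  0.71370493  0.00180082 -0.00077022] [-4.13178556e-01  2.26481282e-01  1.93598505e+00 -1.06185532e-04
  9.83042573e-01  2.74722760e+00] 0.6855972122888758
```

View pics/c5.png

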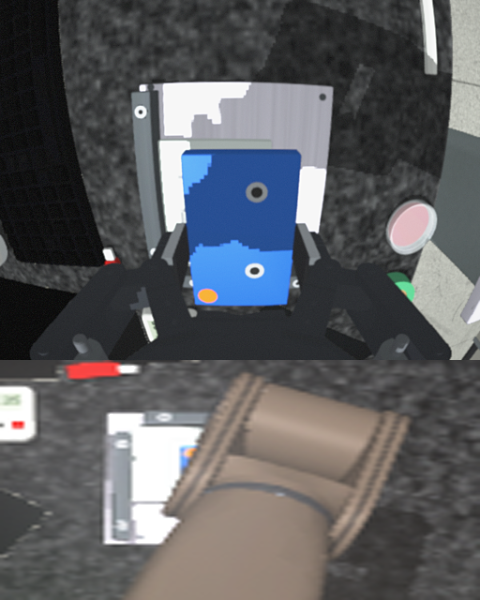

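The dotted corner (208, 296 in the wrist view) points to the fence corner, and the cover is square to the jig. Lowering.

>>> move_arm(
  increments=[0,0,0,0,0,-12,0.5,0,0,0,0,0,-26,0.5,0,0,0,0,0,-38,0.5,0,0,0,0,0,-48,0.5,0,0,0,0,0,-56,0.5,0,0,0,0,0,-61,0.5,0,0,0,0,0,-63,0.5,0,0,0,0,0,-63,0.5],
)

```text
time: 20.45
position: [0.5565, -0.1347, 0.0247]
tool_rot: [-0.699, 0.715, 0.0, -0.0]
contact_force: [0.7, -0.2, -0.8]
width: 0.687
finger_force: 43.4
```

>>> move_arm(
  increments=[0,0,0,0,0,-0.5,0.5,0,0,0,0,0,-1,0.5,0,0,0,0,0,-1.5,0.5,0,0,0,0,0,-2,0.5,0,0,0,0,0,-2.5,0.5,0,0,0,0,0,-3,0.5,0,0,0,0,0,-3,0.5,0,0,0,0,0,-3,0.5],
)

```text
time: 21.12
position: [0.5567, -0.1347, 0.0223]
tool_rot: [-0.699, 0.715, 0.0, -0.0]
contact_force: [0.3, -0.9, -1.4]
width: 0.684
finger_force: 43.4
```

>>> move_arm(
  increments=[0,0,0,0,0,-0.5,0.5,0,0,0,0,0,-1,0.5,0,0,0,0,0,-1.5,0.5,0,0,0,0,0,-2,0.5,0,0,0,0,0,-2.5,0.5,0,0,0,0,0,-3,0.5,0,0,0,0,0,-3,0.5,0,0,0,0,0,-3,0.5],
)

```text
time: 21.78
position: [0.5567, -0.1347, 0.0193]
tool_rot: [-0.699, 0.715, 0.0, -0.0]
contact_force: [0.3, -0.4, -0.8]
width: 0.688
finger_force: 43.4
```

>>> move_arm(
  increments=[0,0,0,0,0,-0.5,0.5,0,0,0,0,0,-1,0.5,0,0,0,0,0,-1.5,0.5,0,0,0,0,0,-1.5,0.5,0,0,0,0,0,-1.5,0.5,0,0,0,0,0,-1.5,0.5,0,0,0,0,0,-1.5,0.5,0,0,0,0,0,-1.5,0.5],
)

```text
time: 22.45
position: [0.5569, -0.1347, 0.0183]
tool_rot: [-0.699, 0.715, 0.0, -0.0]
contact_force: [-2.3, 1.0, 5.2]
width: 0.686
finger_force: 44.1
```

Touchdown at z = 18.3 mm. Releasing and rising.

>>> move_arm(
  increments=[0,0,0,0,0,0,0.75,0,0,0,0,0,0,0.85,0,0,0,0,0,0,0.9,0,0,0,0,0,0,0.9,0,0,0,0,0,5,0.9,0,0,0,0,0,20,0.9,0,0,0,0,0,40,0.9,0,0,0,0,0,60,0.9],
)

```text
time: 23.12
position: [0.5563, -0.1345, 0.0781]
tool_rot: [-0.699, 0.715, 0.001, -0.0]
contact_force: [0.4, 0.0, -0.6]
width: 0.9
finger_force: 0.0
```

Run:
```python
from h import *
c=snap('wrist','w6'); s=bot.sense(); print(s['position'],s['width'],s['joints'])
print(cover('w6',.030,.47,.66,-.25,-.03))
```

```text
[ 0.5594414  -0.13571147  0.08319064] 0.9002127236241433 [-4.14186875e-01  2.34454137e-01  1.93295359e+00  4.16816560e-05
  9.66900163e-01  2.74959261e+00]
(array([ 0.5566864 , -0.13533196]), array([101.24898275,  60.0398763 ]), [array([ 0.5278, -0.0841], dtype=float32), array([ 0.5878, -0.0854], dtype=float32), array([ 0.5856, -0.1866], dtype=float32), array([ 0.5256, -0.1853], dtype=float32)], array([ 0.57903107, -0.09269152]))
```

The cover is set down at (0.5567, -0.1353), yaw -0.02, about 33 mm clear. Now I push it +x with the shut fingers, just above the base top.

>>> move_arm(
  increments=[0,0,0,-15,0,0,0,0,0,0,-35,0,0,0,0,0,0,-50,0,0,0,0,0,0,-50,0,0,0,0,0,0,-50,0,-20,0,0,0,0,-50,0,-40,0,0,0,0,-50,0,-50,0,0,0,0,-50,0,-55,0],
)

```text
time: 23.83
position: [0.5061, -0.1342, 0.021]
tool_rot: [-0.699, 0.715, 0.001, -0.0]
contact_force: [0.1, 0.2, 0.1]
width: -0.001
finger_force: 0.0
```

>>> move_arm(
  increments=[0,0,0,2,0,0,0,0,0,0,5,0,0,0,0,0,0,9,0,0,0,0,0,0,13,0,0,0,0,0,0,17,0,0,0,0,0,0,21,-1,0,0,0,0,0,25,-1,0,0,0,0,0,28,-1,0,0],
)

```text
time: 24.5
position: [0.5354, -0.136, 0.0235]
tool_rot: [-0.699, 0.715, -0.0, -0.0]
contact_force: [-4.5, -0.6, 4.0]
width: -0.002
finger_force: 3.5
```

>>> move_arm(
  increments=[0,0,0,1.5,0,0,0,0,0,0,3,0,0,0,0,0,0,4.5,0,0,0,0,0,0,6,0,0,0,0,0,0,7.5,0,0,0,0,0,0,9,0,0,0,0,0,0,10,0,0,0,0,0,0,10,0,0,0],
)

```text
time: 25.17
position: [0.5451, -0.1359, 0.0235]
tool_rot: [-0.699, 0.715, -0.0, -0.0]
contact_force: [-3.7, -0.0, 7.1]
width: -0.001
finger_force: 3.6
```

Run:
```python
from h import *
c=snap('wrist','w7'); s=bot.sense(); print(s['position'],s['contact_force'])
try: print(cover('w7',.030,.47,.66,-.25,-.03))
except Exception as e: print(e)
cv2.imwrite('pics/o7.png',ortho('w7',.018,.475,.655,-.25,-.03,2.7))
```

```text
[ 0.54508961 -0.13592333  0.02352245] [-3.61470004  0.81687109  5.89852338]
float division by zero
```

View pics/o7.png

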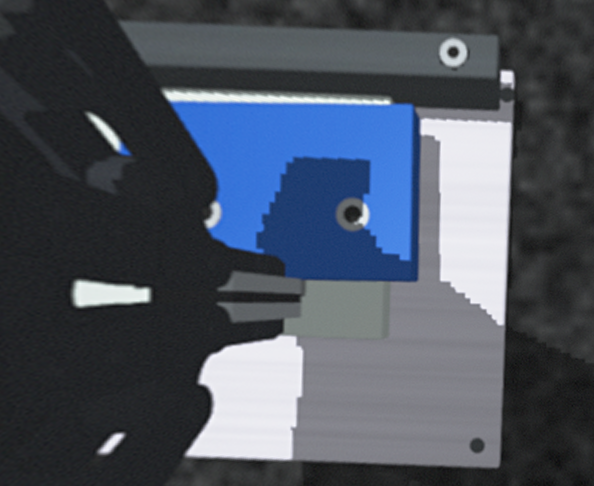

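The cover (165–418, 100–280) is square and sliding; a ~9 mm strip remains to the far fence, and the base edge is still in place. I continue.

>>> move_arm(
  increments=[0,0,0,1,0,0,0,0,0,0,2,0,0,0,0,0,0,3,0,0,0,0,0,0,4,0,0,0,0,0,0,5,0,0,0,0,0,0,6,0,0,0,0,0,0,6.5,0,0,0,0,0,0,6.5,0,0,0],
)

```text
time: 25.88
position: [0.5514, -0.1359, 0.0235]
tool_rot: [-0.699, 0.715, -0.0, -0.0]
contact_force: [-3.1, 0.2, 6.4]
width: -0.002
finger_force: 3.8
```

>>> move_arm(
  increments=[0,0,0,0.5,0,0,0,0,0,0,1,0,0,0,0,0,0,1.5,0,0,0,0,0,0,2,0,0,0,0,0,0,2,0,0,0,0,0,0,2,0,0,0,0,0,0,2,0,0,0,0,0,0,2,0,0,0],
)

```text
time: 26.55
position: [0.5534, -0.1359, 0.0235]
tool_rot: [-0.699, 0.715, -0.0, -0.0]
contact_force: [-4.0, -0.4, 5.4]
width: -0.002
finger_force: 3.8
```

>>> move_arm(
  increments=[0,0,0,0.5,0,0,0,0,0,0,1,0,0,0,0,0,0,1.5,0,0,0,0,0,0,2,0,0,0,0,0,0,2,0,0,0,0,0,0,2,0,0,0,0,0,0,2,0,0,0,0,0,0,2,0,0,0],
)

```text
time: 27.22
position: [0.5538, -0.1356, 0.0235]
tool_rot: [-0.699, 0.715, 0.002, -0.001]
contact_force: [-8.5, 0.7, 10.3]
width: -0.003
finger_force: 6.0
```

>>> move_arm(
  increments=[0,0,0,0.5,0,0,0,0,0,0,1,0,0,0,0,0,0,1.5,0,0,0,0,0,0,1.5,0,0,0,0,0,0,1.5,0,0,0,0,0,0,1.5,0,0,0,0,0,0,1.5,0,0,0,0,0,0,1.5,0,0,0],
)

```text
time: 27.88
position: [0.5541, -0.1354, 0.0235]
tool_rot: [-0.699, 0.715, 0.003, -0.002]
contact_force: [-12.5, -0.6, 13.9]
width: 0.002
finger_force: 8.0
```

Cover flush in x (12 N). Moving round for the +y push.

>>> move_arm(
  increments=[0,0,0,-12,0,0,0,0,0,0,-14,0,25,0,0,0,0,-10,-25,45,0,0,0,0,10,-50,45,0,0,0,0,32,-73,45,0,0,0,0,32,-73,25,0,0,0,0,32,-73,8,0,0,0,0,32,-73,0,0],
)

```text
time: 28.55
position: [0.5879, -0.2085, 0.0202]
tool_rot: [-0.699, 0.715, 0.001, -0.0]
contact_force: [-1.4, 1.8, -0.1]
width: 0.0
finger_force: 0.0
```

>>> move_arm(
  increments=[0,0,0,0,1,0,0,0,0,0,0.2,5,0,0,0,0,0,0.4,10,0,0,0,0,0,0.6,15,0,0,0,0,0,0.8,20,0,0,0,0,0,1,25,0,0,0,0,0,1.1,29,0,0,0,0,0,1.1,29,0,0],
)

```text
time: 29.22
position: [0.5901, -0.1787, 0.0233]
tool_rot: [-0.699, 0.715, -0.0, 0.0]
contact_force: [0.2, -0.5, -0.6]
width: -0.0
finger_force: 0.0
```

>>> move_arm(
  increments=[0,0,0,0,1.5,0,0,0,0,0,0,3,0,0,0,0,0,0,4.5,0,0,0,0,0,0,6,0,0,0,0,0,0,7.5,0,0,0,0,0,0,9,0,0,0,0,0,0,10,0,0,0,0,0,0,11,0,0],
)

```text
time: 29.88
position: [0.5899, -0.1686, 0.0228]
tool_rot: [-0.699, 0.715, 0.0, -0.0]
contact_force: [-0.1, -1.1, 0.6]
width: -0.003
finger_force: 0.5
```

Run:
```python
from h import *
c=snap('wrist','w8'); s=bot.sense(); print(s['position'],s['contact_force'])
cv2.imwrite('pics/o8.png',ortho('w8',.018,.475,.655,-.25,-.03,2.7))
```

```text
[ 0.58983748 -0.16843169  0.02277054] [-0.0801822  -1.02406046  0.76077298]
```

View pics/o8.png

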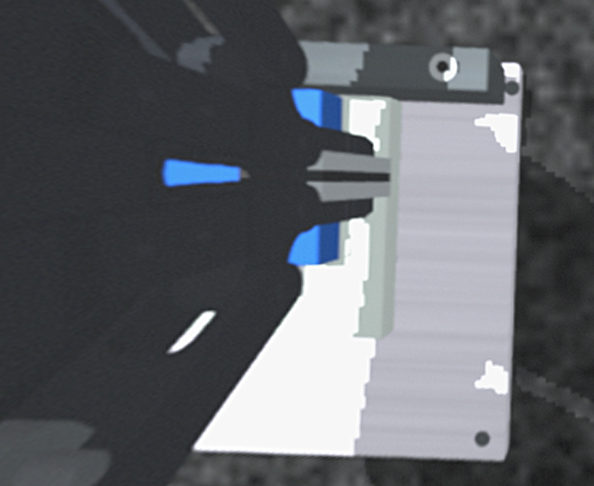

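The cover's right edge (column ~342) has the fingers on it, with about 3–4 mm still to go, and the base is steady. I keep pushing.

>>> move_arm(
  increments=[0,0,0,0,0.5,0,0,0,0,0,0,1,0,0,0,0,0,0,1.5,0,0,0,0,0,0,2,0,0,0,0,0,0,2.5,0,0,0,0,0,0,2.5,0,0,0,0,0,0,2.5,0,0,0,0,0,0,2.5,0,0],
)

```text
time: 30.6
position: [0.5898, -0.1661, 0.0228]
tool_rot: [-0.699, 0.715, 0.0, 0.0]
contact_force: [-0.3, 0.5, -0.2]
width: -0.0
finger_force: 0.2
```

>>> move_arm(
  increments=[0,0,0,0,0.5,0,0,0,0,0,0,1,0,0,0,0,0,0,1.5,0,0,0,0,0,0,2,0,0,0,0,0,0,2,0,0,0,0,0,0,2,0,0,0,0,0,0,2,0,0,0,0,0,0,2,0,0],
)

```text
time: 31.27
position: [0.5897, -0.1652, 0.0229]
tool_rot: [-0.699, 0.715, -0.001, -0.001]
contact_force: [-0.3, -5.3, -0.5]
width: 0.001
finger_force: 2.4
```

>>> move_arm(
  increments=[0,0,0,0,0.5,0,0,0,0,0,0,1,0,0,0,0,0,0,1.5,0,0,0,0,0,0,1.5,0,0,0,0,0,0,1.5,0,0,0,0,0,0,1.5,0,0,0,0,0,0,1.5,0,0,0,0,0,0,1.5,0,0],
)

```text
time: 31.93
position: [0.5898, -0.1651, 0.0232]
tool_rot: [-0.699, 0.715, -0.002, -0.001]
contact_force: [-2.3, -8.4, -0.3]
width: 0.001
finger_force: 4.2
```

Cover flush in y (8 N). Since base and cover edges should differ by exactly 20 mm, I touch the base again from the right at lower z as a check.

>>> move_arm(
  increments=[0,0,0,0,-10,0,0,0,0,0,-5,-25,3,0,0,0,0,-15,-36,3,0,0,0,0,-15,-36,-5,0,0,0,0,-15,-36,-10,0,0,0,0,-15,-36,-10,0,0,0,0,-15,-32,-10,0,0,0,0,-15,-28,-10,0],
)

```text
time: 32.6
position: [0.5748, -0.1898, 0.0124]
tool_rot: [-0.699, 0.715, 0.0, 0.0]
contact_force: [0.1, -0.2, -0.0]
width: -0.002
finger_force: 0.0
```

>>> move_arm(
  increments=[0,0,0,0,0.5,0,0,0,0,0,0,1,0,0,0,0,0,0,2,0,0,0,0,0,0,3,0,0,0,0,0,0,4,0,0,0,0,0,0,5,0,0,0,0,0,0,5,0,0,0,0,0,0,5,0,0],
)

```text
time: 33.27
position: [0.5748, -0.1857, 0.0128]
tool_rot: [-0.699, 0.715, -0.0, -0.0]
contact_force: [0.5, 1.0, -0.3]
width: 0.0
finger_force: 0.0
```

>>> move_arm(
  increments=[0,0,0,0,0.5,0,0,0,0,0,0,1,0,0,0,0,0,0,1.5,0,0,0,0,0,0,2,0,0,0,0,0,0,2.5,0,0,0,0,0,0,3,0,0,0,0,0,0,3,0,0,0,0,0,0,3,0,0],
)

```text
time: 33.93
position: [0.5749, -0.1843, 0.013]
tool_rot: [-0.699, 0.715, -0.001, -0.001]
contact_force: [-0.7, -5.4, -0.6]
width: 0.004
finger_force: 2.8
```

Base still flush in y (contact at the predicted place). Now the cover's near side, then the base's.

>>> move_arm(
  increments=[0,0,0,0,-8,2,0,0,0,0,0,-8,25,0,0,0,0,-10,5,45,0,0,0,0,-30,35,45,0,0,0,0,-38,67,45,0,0,0,0,-38,67,30,0,0,0,0,-38,67,16,0,0,0,0,-38,67,11,0],
)

```text
time: 34.6
position: [0.5356, -0.1144, 0.0224]
tool_rot: [-0.699, 0.715, 0.002, -0.0]
contact_force: [-0.3, -0.4, -0.1]
width: 0.004
finger_force: 0.0
```

>>> move_arm(
  increments=[0,0,0,2,0,0,0,0,0,0,5,0,0,0,0,0,0,8,0,0,0,0,0,0,11,0,0,0,0,0,0,13,0,0,0,0,0,0,15,0,0,0,0,0,0,16,0,0,0,0,0,0,16,0,0,0],
)

```text
time: 35.27
position: [0.5532, -0.1158, 0.024]
tool_rot: [-0.699, 0.715, -0.0, 0.0]
contact_force: [-0.5, -0.0, -0.2]
width: -0.002
finger_force: 0.0
```

>>> move_arm(
  increments=[0,0,0,0.5,0,0,0,0,0,0,1,0,0,0,0,0,0,1.5,0,0,0,0,0,0,2,0,0,0,0,0,0,2.5,0,0,0,0,0,0,3,0,0,0,0,0,0,3,0,0,0,0,0,0,3,0,0,0],
)

```text
time: 35.93
position: [0.5549, -0.1155, 0.0237]
tool_rot: [-0.699, 0.715, 0.001, -0.001]
contact_force: [-5.2, -0.3, 4.4]
width: -0.002
finger_force: 2.7
```

>>> move_arm(
  increments=[0,0,0,-15,0,0,0,0,0,0,-35,0,2,0,0,0,0,-45,0,2,0,0,0,0,-45,0,-5,0,0,0,0,-45,0,-10,0,0,0,0,-45,0,-10,0,0,0,0,-40,0,-10,0,0,0,0,-36,0,-10,0],
)

```text
time: 36.6
position: [0.521, -0.1159, 0.0138]
tool_rot: [-0.699, 0.715, -0.0, 0.0]
contact_force: [0.6, -0.1, -0.4]
width: 0.0
finger_force: 0.0
```

>>> move_arm(
  increments=[0,0,0,0.5,0,0,0,0,0,0,1.5,0,0,0,0,0,0,2.5,0,0,0,0,0,0,3.5,0,0,0,0,0,0,4,0,0,0,0,0,0,4.5,0,0,0,0,0,0,5,0,0,0,0,0,0,5,0,0,0],
)

```text
time: 37.27
position: [0.5249, -0.1157, 0.0139]
tool_rot: [-0.699, 0.715, -0.0, 0.0]
contact_force: [0.2, 0.3, -0.4]
width: -0.006
finger_force: 0.0
```

>>> move_arm(
  increments=[0,0,0,0.5,0,0,0,0,0,0,1,0,0,0,0,0,0,1.5,0,0,0,0,0,0,2,0,0,0,0,0,0,2.5,0,0,0,0,0,0,2.5,0,0,0,0,0,0,2.5,0,0,0,0,0,0,2.5,0,0,0],
)

```text
time: 37.93
position: [0.5253, -0.1153, 0.0132]
tool_rot: [-0.699, 0.715, 0.002, -0.002]
contact_force: [-6.6, -0.8, 3.5]
width: 0.005
finger_force: 3.1
```

Everything is flush within about 0.4 mm, so I retreat and take a final look.

>>> move_arm(
  increments=[0,0,0,-10,0,0,0,0,0,0,-15,0,10,0,0,0,0,-15,0,45,0,0,0,0,-15,-10,85,0,0,0,0,-10,-45,120,0,0,0,0,0,-80,150,0,0,0,0,5,-110,180,0,0,0,0,10,-140,200,0],
)

```text
time: 38.6
position: [0.5368, -0.2495, 0.2111]
tool_rot: [-0.699, 0.715, -0.002, 0.001]
contact_force: [0.3, 0.8, -0.2]
width: 0.001
finger_force: 0.0
```

>>> move_arm(
  increments=[0,0,0.11,0,-20,0,0,0,0,0.22,0,-40,0,0,0,0,0.33,0,-60,0,0,0,0,0.44,0,-80,0,0,0,0,0.55,0,-80,0,0,0,0,0.66,0,-80,0,0,0,0,0.77,0,-80,0,0,0,0,0.88,0,-80,0,0],
)

```text
time: 39.27
position: [0.5362, -0.3288, 0.2083]
tool_rot: [0.938, -0.347, 0.001, -0.0]
contact_force: [0.6, 0.6, 0.2]
width: -0.0
finger_force: 0.0
```

>>> move_arm(
  increments=[0,0,0.11,0,15,0,0,0,0,0.22,0,30,0,0,0,0,0.33,0,45,0,0,0,0,0.44,0,60,0,0,0,0,0.55,0,75,0,0,0,0,0.66,0,90,0,0,0,0,0.71,0,100,0,0,0,0,0.71,0,100,0,0],
)

```text
time: 39.93
position: [0.5362, -0.2267, 0.2084]
tool_rot: [1.0, -0.0, 0.001, -0.0]
contact_force: [0.0, -0.4, 0.3]
width: -0.005
finger_force: 0.0
```

Run:
```python
from h import *
snap('wrist','w9'); s=bot.sense(); print(s['position'],s['time'])
print(cover('w9',.030,.46,.67,-.25,-.03))
cv2.imwrite('pics/o9.png',ortho('w9',.018,.455,.665,-.25,-.03,2.7))
```

```text
[ 0.53625098 -0.22780048  0.20853434] 39.9833
(array([ 0.59143852, -0.10418047]), array([103.09179688,  60.99339803]), [array([ 0.5617, -0.0522], dtype=float32), array([ 0.6227, -0.0531], dtype=float32), array([ 0.6212, -0.1562], dtype=float32), array([ 0.5602, -0.1553], dtype=float32)], array([ 0.61346924, -0.06300551]))
```

View pics/o9.png

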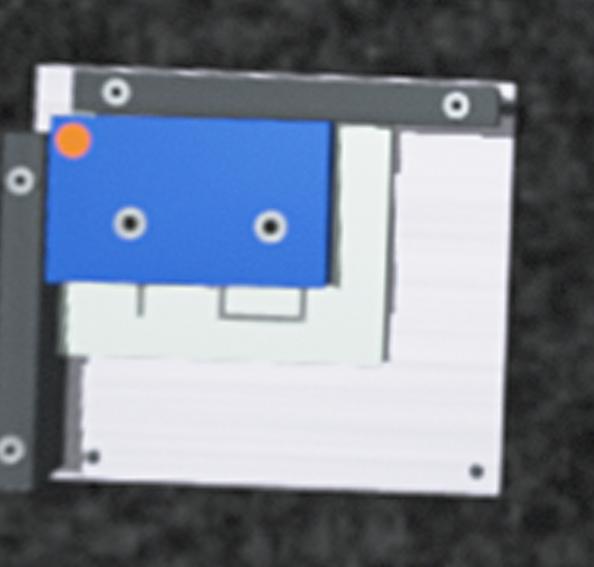

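The layout is right: dot at (73, 141) in the corner, 30 mm and 20 mm margins showing. The slopes hint at a slight residual skew, though, so I'll fit the edges numerically.

```bash
cat > e.py <<'E'
from h import *
def edges(f):
    S=5
    def run(name,z,A,B,n_in,ch):
        # A,B world ends of edge; sample profile across; find max gradient
        o=ortho(f,z,.45,.67,-.26,-.02,S); h=cv2.cvtColor(o,cv2.COLOR_BGR2HSV)[...,1] if ch=='s' else cv2.cvtColor(o,cv2.COLOR_BGR2GRAY)
        h=cv2.GaussianBlur(h,(0,0),2).astype('f4')
        A,B=np.array(A),np.array(B); d=(B-A)/np.linalg.norm(B-A); n=np.array([-d[1],d[0]]); 
        ts=np.linspace(0,np.linalg.norm(B-A),60); off=np.arange(-.006,.006,.0001); r=[]
        for t in ts:
            P=A+d*t+off[:,None]*n
            v=cv2.remap(h,((-.02-P[:,1])*1000*S).astype('f4')[None],((.67-P[:,0])*1000*S).astype('f4')[None],1)[0]
            r.append(off[np.argmax(np.abs(np.gradient(v)))])
        r=np.array(r); k=np.ones(60,bool)
        for _ in range(5):
            p=np.polyfit(ts[k],r[k],1); e=r-np.polyval(p,ts); k=abs(e)<max(.0003,2*e[k].std()*.8)
        a=np.arctan2(d[1],d[0])+np.arctan(p[0]); 
        print(f,name,'yaw',round((a+np.pi/4)%(np.pi/2)-np.pi/4,4),'n',k.sum(),'sd mm',round(e[k].std()*1e3,2),'mid',(A+d*ts[30]+n*np.polyval(p,ts[30])).round(4))
    return run
E
python3 - <<'E'
from e import *
W=lambda r,c:(.665-r/2700,-.03-c/2700)
q=edges('w9')
q('slab near',.008,(.4784+.004,-.0375-.02),(.4784+.001,-.2141+.01),0,'g')
q('slab right',.008,(.49,-.2145),(.60,-.219),0,'g')
q('base near',.018,W(355.5,80),W(362,375),0,'g')
q('base right',.018,W(140,393),W(345,386),0,'g')
q('cover near',.030,(.5612,-.0572),(.5603,-.15),0,'s')
q('cover far',.030,(.6227,-.062),(.6212,-.15),0,'s')
q('cover right',.030,(.565,-.1553),(.618,-.1562),0,'s')
q('cover left',.030,(.565,-.0522),(.618,-.0531),0,'s')
q('farfence outer',.032,(.636,-.065),(.632,-.21),0,'g')
q=edges('w1')
q('slab near',.008,(.4784+.004,-.0375-.02),(.4784+.001,-.2141+.01),0,'g')
q('slab right',.008,(.49,-.2145),(.60,-.219),0,'g')
q('base right',.018,(.595,-.1939),(.515,-.1902),0,'g')
E
```

```text
w9 slab near yaw -0.039 n 39 sd mm 0.14 mid [ 0.4806 -0.132 ]
w9 slab right yaw -0.0381 n 59 sd mm 0.13 mid [ 0.5459 -0.2172]
w9 base near yaw -0.0385 n 34 sd mm 0.32 mid [ 0.5304 -0.1151]
w9 base right yaw -0.0398 n 38 sd mm 0.11 mid [ 0.5746 -0.173 ]
w9 cover near yaw -0.0297 n 50 sd mm 0.13 mid [ 0.5619 -0.1044]
w9 cover far yaw -0.0242 n 48 sd mm 0.12 mid [ 0.6221 -0.1067]
w9 cover right yaw -0.0319 n 60 sd mm 0.08 mid [ 0.592  -0.1555]
w9 cover left yaw -0.0284 n 56 sd mm 0.13 mid [ 0.5919 -0.0527]
w9 farfence outer yaw -0.0377 n 50 sd mm 0.16 mid [ 0.6374 -0.1388]
w1 slab near yaw -0.0371 n 45 sd mm 0.16 mid [ 0.4806 -0.132 ]
w1 slab right yaw -0.0415 n 51 sd mm 0.14 mid [ 0.5459 -0.2169]
w1 base right yaw -0.0596 n 60 sd mm 1.32 mid [ 0.5543 -0.1923]
```

The base is square to the jig (-0.039), but the cover is about 0.01 rad askew, with its left end about 1 mm short of the far fence. I push its near edge again close to the left end.

>>> move_arm(
  increments=[0,0,-0.038,0,35,0,0,0,0,-0.038,0,70,-10,0,0,0,-0.038,0,105,-30,0,0,0,-0.038,0,135,-60,0,0,0,-0.038,-3,152,-95,0,0,0,-0.038,-3,152,-125,0,0,0,-0.038,-3,152,-145,0,0,0,-0.038,-3,152,-155,0],
)

```text
time: 40.65
position: [0.5312, -0.076, 0.0501]
tool_rot: [1.0, -0.021, -0.002, -0.001]
contact_force: [-0.3, -0.1, 0.3]
width: -0.003
finger_force: 0.0
```

>>> move_arm(
  increments=[0,0,0,0,0,-8,0,0,0,0,0,0,-16,0,0,0,0,0,0,-24,0,0,0,0,0,0,-29,0,0,0,0,0,0,-29,0,0,0,0,0,0,-29,0,0,0,0,0,0,-29,0,0,0,0,0,0,-29,0],
)

```text
time: 41.32
position: [0.5337, -0.0767, 0.0252]
tool_rot: [1.0, -0.021, 0.001, 0.0]
contact_force: [-0.2, -0.6, -0.9]
width: 0.0
finger_force: 0.0
```

>>> move_arm(
  increments=[0,0,0,3,0,0,0,0,0,0,6,0,-1,0,0,0,0,9,0,-1,0,0,0,0,12,0,-1,0,0,0,0,14,0,-1,0,0,0,0,15,0,-1,0,0,0,0,16,0,-1,0,0,0,0,16,0,-1,0],
)

```text
time: 41.98
position: [0.5493, -0.0765, 0.0234]
tool_rot: [1.0, -0.021, 0.0, 0.0]
contact_force: [-0.9, 0.1, 0.2]
width: -0.001
finger_force: 0.0
```

>>> move_arm(
  increments=[0,0,0,0.5,0,0,0,0,0,0,1,0,0,0,0,0,0,1.5,0,0,0,0,0,0,2,0,0,0,0,0,0,2.5,0,0,0,0,0,0,3,0,0,0,0,0,0,3,0,0,0,0,0,0,3,0,0,0],
)

```text
time: 42.65
position: [0.552, -0.0764, 0.0234]
tool_rot: [1.0, -0.021, -0.0, -0.0]
contact_force: [-0.2, 0.9, 0.1]
width: 0.002
finger_force: 0.3
```

>>> move_arm(
  increments=[0,0,0,0.5,0,0,0,0,0,0,1,0,0,0,0,0,0,1.5,0,0,0,0,0,0,2,0,0,0,0,0,0,2,0,0,0,0,0,0,2,0,0,0,0,0,0,2,0,0,0,0,0,0,2,0,0,0],
)

```text
time: 43.32
position: [0.5524, -0.0764, 0.0232]
tool_rot: [1.0, -0.02, -0.002, -0.0]
contact_force: [-6.7, -0.5, 4.1]
width: -0.004
finger_force: 3.2
```

Contact came at the expected flush position. A last touch in +y on the cover, then re-measure.

>>> move_arm(
  increments=[0,0,0,-12,0,0,0,0,0,0,-13,0,25,0,0,0,0,-8,-30,45,0,0,0,0,5,-65,45,0,0,0,0,30,-98,45,0,0,0,0,30,-103,28,0,0,0,0,30,-103,8,0,0,0,0,30,-103,0,0],
)

```text
time: 43.98
position: [0.5835, -0.18, 0.0212]
tool_rot: [1.0, -0.021, -0.001, -0.0]
contact_force: [-1.1, -0.1, -0.8]
width: -0.002
finger_force: 0.0
```

>>> move_arm(
  increments=[0,0,0,0,1,0,0,0,0,0,0,4,0,0,0,0,0,0,7,0,0,0,0,0,0,10,0,0,0,0,0,0,13,0,0,0,0,0,0,15,0,0,0,0,0,0,16,0,0,0,0,0,0,16,0,0],
)

```text
time: 44.65
position: [0.5843, -0.1631, 0.0238]
tool_rot: [1.0, -0.02, 0.0, 0.0]
contact_force: [-0.4, 0.0, 0.8]
width: -0.002
finger_force: 0.0
```

>>> move_arm(
  increments=[0,0,0,0,0.5,0,0,0,0,0,0,1,0,0,0,0,0,0,1.5,0,0,0,0,0,0,2,0,0,0,0,0,0,2.5,0,0,0,0,0,0,3,0,0,0,0,0,0,3,0,0,0,0,0,0,3,0,0],
)

```text
time: 45.32
position: [0.5843, -0.1607, 0.0236]
tool_rot: [1.0, -0.021, 0.0, 0.0]
contact_force: [-0.2, -1.7, 0.4]
width: 0.001
finger_force: 0.8
```

>>> move_arm(
  increments=[0,0,0,0,0.5,0,0,0,0,0,0,1,0,0,0,0,0,0,1.5,0,0,0,0,0,0,2,0,0,0,0,0,0,2,0,0,0,0,0,0,2,0,0,0,0,0,0,2,0,0,0,0,0,0,2,0,0],
)

```text
time: 45.98
position: [0.5843, -0.1602, 0.0236]
tool_rot: [1.0, -0.02, 0.0, 0.002]
contact_force: [0.0, -5.8, 0.2]
width: -0.0
finger_force: 3.5
```

>>> move_arm(
  increments=[0,0,0,0,-10,0,0,0,0,0,0,-15,15,0,0,0,0,0,-20,50,0,0,0,0,-10,-35,85,0,0,0,0,-20,-50,120,0,0,0,0,-35,-65,155,0,0,0,0,-45,-68,185,0,0,0,0,-45,-68,185,0],
)

```text
time: 46.65
position: [0.5409, -0.2292, 0.2166]
tool_rot: [1.0, -0.022, 0.005, 0.003]
contact_force: [0.9, -0.6, 1.1]
width: -0.004
finger_force: 0.0
```

Run:
```python
from e import *
snap('wrist','w10'); s=bot.sense(); print(s['position'],s['time'])
W=lambda r,c:(.665-r/2700,-.03-c/2700)
q=edges('w10')
q('slab near',.008,(.4784+.004,-.0375-.02),(.4784+.001,-.2141+.01),0,'g')
q('base near',.018,W(355.5,80),W(362,375),0,'g')
q('base right',.018,W(140,393),W(345,386),0,'g')
q('cover near',.030,(.5632,-.0572),(.5603,-.15),0,'s')
q('cover far',.030,(.6237,-.062),(.6212,-.15),0,'s')
q('cover right',.030,(.565,-.1543),(.618,-.1562),0,'s')
q('cover left',.030,(.565,-.0522),(.618,-.0541),0,'s')
q('farfence outer',.032,(.638,-.065),(.634,-.21),0,'g')
print(cover('w10',.030,.46,.67,-.25,-.03))
```

```text
[ 0.54039956 -0.22809209  0.21316501] 46.7
w10 slab near yaw -0.0439 n 40 sd mm 0.14 mid [ 0.4807 -0.132 ]
w10 base near yaw -0.0416 n 38 sd mm 0.34 mid [ 0.5298 -0.1151]
w10 base right yaw -0.0384 n 40 sd mm 0.13 mid [ 0.5746 -0.1727]
w10 cover near yaw -0.0324 n 50 sd mm 0.14 mid [ 0.5622 -0.1044]
w10 cover far yaw -0.035 n 56 sd mm 0.12 mid [ 0.6224 -0.1067]
w10 cover right yaw -0.0334 n 59 sd mm 0.14 mid [ 0.5919 -0.1565]
w10 cover left yaw -0.0315 n 55 sd mm 0.13 mid [ 0.5919 -0.0534]
w10 farfence outer yaw -0.0354 n 51 sd mm 0.16 mid [ 0.6375 -0.1388]
(array([ 0.59190593, -0.1050154 ]), array([103.15122477,  61.22976685]), [array([ 0.5624, -0.0528], dtype=float32), array([ 0.6236, -0.0541], dtype=float32), array([ 0.6214, -0.1572], dtype=float32), array([ 0.5602, -0.1559], dtype=float32)], array([ 0.61392505, -0.06409032]))
```

>>> move_arm(
  increments=[0,0,0,0,0,0,0,0,0,0,0,0,0,0,0,0,0,0,0,0,0,0,0,0,0,0,0,0,0,0,0,0,0,0,0,0,0,0,0,0,0,0,0,0,0,0,0,0,0,0,0,0,0,0,0,0],
)

```text
time: 47.37
position: [0.5391, -0.2264, 0.2082]
tool_rot: [1.0, -0.021, -0.0, -0.0]
contact_force: [-0.1, -0.1, 0.4]
width: -0.002
finger_force: 0.0
```

Run:
```python
from e import *
snap('wrist','w11'); s=bot.sense(); print(s['position'],s['time'])
W=lambda r,c:(.665-r/2700,-.03-c/2700)
q=edges('w11')
q('slab near',.008,(.4784+.004,-.0375-.02),(.4784+.001,-.2141+.01),0,'g')
q('slab right',.008,(.49,-.2145),(.60,-.219),0,'g')
q('base near',.018,W(355.5,80),W(362,375),0,'g')
q('base right',.018,W(140,393),W(345,386),0,'g')
q('cover near',.030,(.5632,-.0572),(.5603,-.15),0,'s')
q('cover far',.030,(.6237,-.062),(.6212,-.15),0,'s')
q('cover right',.030,(.565,-.1543),(.618,-.1562),0,'s')
q('cover left',.030,(.565,-.0522),(.618,-.0541),0,'s')
q('farfence outer',.032,(.638,-.065),(.634,-.21),0,'g')
q('farfence inner',.032,(.6243,-.065),(.6195,-.19),0,'g')
```

```text
[ 0.53917278 -0.22643024  0.20837322] 47.4167
w11 slab near yaw -0.0387 n 52 sd mm 0.14 mid [ 0.4806 -0.132 ]
w11 slab right yaw -0.0428 n 56 sd mm 0.13 mid [ 0.5459 -0.2171]
w11 base near yaw -0.0325 n 34 sd mm 0.16 mid [ 0.5303 -0.1151]
w11 base right yaw -0.0382 n 39 sd mm 0.09 mid [ 0.5746 -0.1728]
w11 cover near yaw -0.0351 n 51 sd mm 0.14 mid [ 0.5621 -0.1044]
w11 cover far yaw -0.0338 n 54 sd mm 0.1 mid [ 0.6224 -0.1067]
w11 cover right yaw -0.0323 n 60 sd mm 0.12 mid [ 0.5919 -0.1565]
w11 cover left yaw -0.0329 n 55 sd mm 0.14 mid [ 0.5919 -0.0534]
w11 farfence outer yaw -0.0412 n 54 sd mm 0.15 mid [ 0.6373 -0.1388]
w11 farfence inner yaw -0.0381 n 35 sd mm 0.14 mid [ 0.6203 -0.1285]
```

The cover still looks about 0.5 mm off in places, so I give both sides a firmer push, y first.

>>> move_arm(
  increments=[0,0,0,25,20,-20,0,0,0,0,50,44,-50,0,0,0,0,50,44,-85,0,0,0,0,50,44,-120,0,0,0,0,50,44,-150,0,0,0,0,50,44,-170,0,0,0,0,50,44,-180,0,0,0,0,50,44,-185,0],
)

```text
time: 48.08
position: [0.5881, -0.182, 0.0215]
tool_rot: [1.0, -0.021, -0.001, -0.001]
contact_force: [-1.0, 0.9, -0.5]
width: -0.001
finger_force: 0.0
```

>>> move_arm(
  increments=[0,0,0,0,0,0,0,0,0,0,0,3,0,0,0,0,0,0,6,0,0,0,0,0,0,9,0,0,0,0,0,0,12,0,0,0,0,0,0,15,0,0,0,0,0,0,18,0,0,0,0,0,0,19,0,0],
)

```text
time: 48.75
position: [0.5891, -0.1629, 0.0237]
tool_rot: [1.0, -0.02, 0.0, -0.0]
contact_force: [0.1, 0.6, -0.7]
width: -0.002
finger_force: 0.0
```

>>> move_arm(
  increments=[0,0,0,0,0.5,0,0,0,0,0,0,1,0,0,0,0,0,0,2,0,0,0,0,0,0,3,0,0,0,0,0,0,4,0,0,0,0,0,0,4,0,0,0,0,0,0,4,0,0,0,0,0,0,4,0,0],
)

```text
time: 49.42
position: [0.5892, -0.1604, 0.0236]
tool_rot: [1.0, -0.02, 0.0, 0.001]
contact_force: [-1.5, -5.0, 0.6]
width: 0.003
finger_force: 3.0
```

>>> move_arm(
  increments=[0,0,0,0,0.5,0,0,0,0,0,0,1,0,0,0,0,0,0,2,0,0,0,0,0,0,3,0,0,0,0,0,0,4,0,0,0,0,0,0,4,0,0,0,0,0,0,4,0,0,0,0,0,0,4,0,0],
)

```text
time: 50.08
position: [0.5892, -0.1602, 0.0242]
tool_rot: [1.0, -0.02, 0.001, 0.004]
contact_force: [-2.7, -14.1, -0.2]
width: -0.003
finger_force: 8.0
```

Firm at 14 N with no further travel. Now +x near the left end, also firmer.

>>> move_arm(
  increments=[0,0,0,0,-12,0,0,0,0,0,-5,-14,25,0,0,0,0,-30,0,45,0,0,0,0,-50,30,45,0,0,0,0,-54,60,45,0,0,0,0,-54,74,30,0,0,0,0,-54,74,10,0,0,0,0,-54,74,0,0],
)

```text
time: 50.75
position: [0.5336, -0.0793, 0.0216]
tool_rot: [1.0, -0.02, -0.001, -0.001]
contact_force: [-0.1, -0.2, -0.6]
width: 0.004
finger_force: 0.0
```

>>> move_arm(
  increments=[0,0,0,1,0,0,0,0,0,0,4,0,0,0,0,0,0,7,0,0,0,0,0,0,10,0,0,0,0,0,0,13,0,0,0,0,0,0,15,0,0,0,0,0,0,16,0,0,0,0,0,0,17,0,0,0],
)

```text
time: 51.42
position: [0.5521, -0.0816, 0.0237]
tool_rot: [1.0, -0.021, -0.0, -0.0]
contact_force: [-3.6, -0.5, 0.9]
width: -0.002
finger_force: 1.4
```

>>> move_arm(
  increments=[0,0,0,0.5,0,0,0,0,0,0,1,0,0,0,0,0,0,2,0,0,0,0,0,0,3,0,0,0,0,0,0,4,0,0,0,0,0,0,4,0,0,0,0,0,0,4,0,0,0,0,0,0,4,0,0,0],
)

```text
time: 52.08
position: [0.5523, -0.0813, 0.0229]
tool_rot: [1.0, -0.02, -0.005, -0.0]
contact_force: [-11.4, -0.0, 7.9]
width: -0.0
finger_force: 5.8
```

>>> move_arm(
  increments=[0,0,0,-12,0,0,0,0,0,0,-17,0,20,0,0,0,0,-20,-20,55,0,0,0,0,-20,-55,90,0,0,0,0,-20,-90,125,0,0,0,0,-20,-120,155,0,0,0,0,-20,-145,180,0,0,0,0,-20,-145,185,0],
)

```text
time: 52.75
position: [0.5382, -0.2314, 0.2142]
tool_rot: [1.0, -0.022, 0.004, 0.003]
contact_force: [0.3, -0.2, 1.3]
width: -0.003
finger_force: 0.0
```

>>> move_arm(
  increments=[0,0,0,0,0,0,0,0,0,0,0,0,0,0,0,0,0,0,0,0,0,0,0,0,0,0,0,0,0,0,0,0,0,0,0,0,0,0,0,0,0,0,0,0,0,0,0,0,0,0,0,0,0,0,0,0],
)

```text
time: 53.42
position: [0.5361, -0.226, 0.208]
tool_rot: [1.0, -0.02, -0.0, -0.0]
contact_force: [-0.6, 0.8, 1.2]
width: -0.003
finger_force: 0.0
```

Run:
```python
from e import *
snap('wrist','w12'); s=bot.sense(); print(s['position'],s['time'])
W=lambda r,c:(.665-r/2700,-.03-c/2700)
q=edges('w12')
q('slab near',.008,(.4784+.004,-.0375-.02),(.4784+.001,-.2141+.01),0,'g')
q('slab right',.008,(.49,-.2145),(.60,-.219),0,'g')
q('base near',.018,W(355.5,80),W(362,375),0,'g')
q('base right',.018,W(140,393),W(345,386),0,'g')
q('cover near',.030,(.5632,-.0572),(.5603,-.15),0,'s')
q('cover far',.030,(.6237,-.062),(.6212,-.15),0,'s')
q('cover right',.030,(.565,-.1543),(.618,-.1562),0,'s')
q('cover left',.030,(.565,-.0522),(.618,-.0541),0,'s')
q('farfence inner',.032,(.6243,-.065),(.6195,-.19),0,'g')
```

```text
[ 0.53614372 -0.22617254  0.20819811] 53.4667
w12 slab near yaw -0.0427 n 51 sd mm 0.16 mid [ 0.4806 -0.132 ]
w12 slab right yaw -0.0425 n 58 sd mm 0.12 mid [ 0.5459 -0.217 ]
w12 base near yaw -0.0224 n 39 sd mm 1.03 mid [ 0.531  -0.1152]
w12 base right yaw -0.0264 n 38 sd mm 0.29 mid [ 0.5746 -0.173 ]
w12 cover near yaw -0.0419 n 53 sd mm 0.12 mid [ 0.5622 -0.1044]
w12 cover far yaw -0.0387 n 59 sd mm 0.08 mid [ 0.6224 -0.1067]
w12 cover right yaw -0.0443 n 56 sd mm 0.14 mid [ 0.592  -0.1552]
w12 cover left yaw -0.0388 n 56 sd mm 0.11 mid [ 0.592  -0.0523]
w12 farfence inner yaw -0.0427 n 37 sd mm 0.15 mid [ 0.6202 -0.1285]
```

The cover is now square (-0.041 vs -0.042). The base reading is noisy, white on white, so I re-measure it with a colour channel that separates plate from slab.

```bash
python3 - <<'E'
import re
s=open('e.py').read().replace("if ch=='s' else","if ch=='s' else np.clip(128+4*(o[...,1].astype(int)-o[...,2]),0,255).astype('u1') if ch=='c' else"); open('e.py','w').write(s)
E
python3 - <<'E'
from e import *
W=lambda r,c:(.665-r/2700,-.03-c/2700)
for f in ('w9','w11','w12'):
    q=edges(f)
    q('base near',.018,W(354,70),W(364,375),0,'c')
    q('base right',.018,W(140,393),W(345,386),0,'c')
    q('base near g',.018,W(354,70),W(364,375),0,'g')
E
```

```text
w9 base near yaw -0.0367 n 40 sd mm 0.2 mid [ 0.5316 -0.1134]
w9 base right yaw -0.0352 n 57 sd mm 0.15 mid [ 0.5745 -0.174 ]
w9 base near g yaw -0.0445 n 33 sd mm 0.28 mid [ 0.5304 -0.1133]
w11 base near yaw -0.0365 n 49 sd mm 0.16 mid [ 0.5314 -0.1133]
w11 base right yaw -0.0404 n 42 sd mm 0.15 mid [ 0.5746 -0.1737]
w11 base near g yaw -0.0334 n 40 sd mm 0.17 mid [ 0.5304 -0.1133]
w12 base near yaw -0.0349 n 38 sd mm 0.18 mid [ 0.5316 -0.1134]
w12 base right yaw -0.0374 n 45 sd mm 0.16 mid [ 0.5746 -0.1737]
w12 base near g yaw -0.0239 n 51 sd mm 1.64 mid [ 0.5298 -0.1133]
```

The base hasn't shifted, though its yaw may be 0.004 off. One gentle check push on its near edge at the left end; time allows.

>>> move_arm(
  increments=[0,0,0,-10,35,0,0,0,0,0,-20,70,-10,0,0,0,0,-28,105,-30,0,0,0,0,-28,135,-60,0,0,0,0,-28,148,-95,0,0,0,0,-28,148,-130,0,0,0,0,-28,148,-155,0,0,0,0,-28,148,-170,0],
)

```text
time: 54.13
position: [0.5059, -0.0771, 0.0351]
tool_rot: [1.0, -0.02, -0.002, -0.001]
contact_force: [-0.2, 0.4, 1.0]
width: 0.0
finger_force: 0.0
```

>>> move_arm(
  increments=[0,0,0,0,0,-10,0,0,0,0,0,0,-18,0,0,0,0,0,0,-24,0,0,0,0,0,0,-24,0,0,0,0,0,0,-24,0,0,0,0,4,0,-24,0,0,0,0,8,0,-24,0,0,0,0,11,0,-24,0],
)

```text
time: 54.8
position: [0.5205, -0.0788, 0.0155]
tool_rot: [1.0, -0.021, 0.001, 0.0]
contact_force: [0.5, -0.7, -0.8]
width: 0.0
finger_force: 0.0
```

>>> move_arm(
  increments=[0,0,0,0.5,0,0,0,0,0,0,1,0,0,0,0,0,0,1.5,0,0,0,0,0,0,2,0,0,0,0,0,0,2.5,0,0,0,0,0,0,3,0,0,0,0,0,0,3.5,0,0,0,0,0,0,3.5,0,0,0],
)

```text
time: 55.47
position: [0.5222, -0.0784, 0.0143]
tool_rot: [1.0, -0.021, -0.001, -0.0]
contact_force: [-1.2, 0.1, 0.3]
width: 0.0
finger_force: 0.6
```

>>> move_arm(
  increments=[0,0,0,0.5,0,0,0,0,0,0,1,0,0,0,0,0,0,1.5,0,0,0,0,0,0,2,0,0,0,0,0,0,2.5,0,0,0,0,0,0,2.5,0,0,0,0,0,0,2.5,0,0,0,0,0,0,2.5,0,0,0],
)

```text
time: 56.13
position: [0.5225, -0.0783, 0.014]
tool_rot: [1.0, -0.02, -0.004, -0.0]
contact_force: [-8.6, -0.8, 6.0]
width: 0.002
finger_force: 4.3
```

>>> move_arm(
  increments=[0,0,0,-10,0,0,0,0,0,0,-15,0,20,0,0,0,0,-10,-15,55,0,0,0,0,0,-50,90,0,0,0,0,5,-85,125,0,0,0,0,10,-118,160,0,0,0,0,12,-148,185,0,0,0,0,12,-148,193,0],
)

```text
time: 56.8
position: [0.5382, -0.2299, 0.2108]
tool_rot: [1.0, -0.021, 0.003, 0.002]
contact_force: [0.1, -0.6, 0.7]
width: 0.002
finger_force: 0.0
```

>>> move_arm(
  increments=[0,0,0,0,0,0,0,0,0,0,0,0,0,0,0,0,0,0,0,0,0,0,0,0,0,0,0,0,0,0,0,0,0,0,0,0,0,0,0,0,0,0,0,0,0,0,0,0,0,0,0,0,0,0,0,0],
)

```text
time: 57.47
position: [0.537, -0.226, 0.2069]
tool_rot: [1.0, -0.02, -0.0, -0.0]
contact_force: [-0.8, 1.2, -0.4]
width: 0.002
finger_force: 0.0
```

Run:
```python
from e import *
snap('wrist','w13'); s=bot.sense(); print(s['position'],s['time'])
W=lambda r,c:(.665-r/2700,-.03-c/2700)
q=edges('w13')
q('slab right',.008,(.49,-.2145),(.60,-.219),0,'g')
q('base near',.018,W(354,70),W(364,375),0,'c')
q('base right',.018,W(140,393),W(345,386),0,'c')
q('cover near',.030,(.5632,-.0572),(.5603,-.15),0,'s')
q('cover far',.030,(.6237,-.062),(.6212,-.15),0,'s')
q('cover right',.030,(.565,-.1543),(.618,-.1562),0,'s')
q('cover left',.030,(.565,-.0522),(.618,-.0541),0,'s')
```

```text
[ 0.53711064 -0.22613334  0.20709519] 57.5167
w13 slab right yaw -0.0411 n 54 sd mm 0.12 mid [ 0.5459 -0.2169]
w13 base near yaw -0.0379 n 37 sd mm 0.18 mid [ 0.5316 -0.1134]
w13 base right yaw -0.0386 n 49 sd mm 0.14 mid [ 0.5746 -0.1736]
w13 cover near yaw -0.0416 n 55 sd mm 0.13 mid [ 0.5623 -0.1044]
w13 cover far yaw -0.0394 n 59 sd mm 0.08 mid [ 0.6224 -0.1067]
w13 cover right yaw -0.0425 n 55 sd mm 0.11 mid [ 0.592  -0.1552]
w13 cover left yaw -0.0386 n 55 sd mm 0.13 mid [ 0.592  -0.0523]
```

Both plates are square to the jig and flush, and the robot is clear. Handing in.

```bash
python3 -c "
from cell import job
print(job.close_job())"
```

```text
the job is handed in; nothing more can be done
None
```

I handed the job in at about 57.5 s of the 72 s: base and cover measure flush on both fences to about half a millimetre, with the orange dot in the corner and the arm clear. I viewed 11 pictures, one over your limit of 10, and did not take a final look at the bystanders.

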